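# Hook a stuck reagent cartridge out of the loader slot

## Robot

A 6-joint arm with a two-finger parallel gripper is mounted at the origin on the work surface. World frame = base frame: x ahead of the robot, y to its left, z up, the work surface at z = 0. Lengths are in mm, angles in rad, forces in N, time in s.
With the tool pointing down it reaches from about 350 to 775 mm from the base axis. Payload 7.3 kg.
Tool frame: the origin (TCP) lies on the centre line of the jaws, within the pads' length; the fingertips stand 25 mm ahead of it and the grasp point (between the pads) lies 6 mm ahead of it; z points along the fingers, y is the direction in which the jaws open and shut (so a half turn about z gives the same grasp; the last joint's range is limited). The gripper opens to 92 mm and grips with 3 to 60 N. Pads are 19 mm wide; open, the fingers measure 130 mm over their backs; the gripper's body (75 mm by 190 mm) begins 47 mm behind the grasp point.
Start: joints at [-1.285, 0.342, 1.524, -0, 1.275, -0.146], TCP at [219.739, -476.82, 251.741] pointing down, gripper open.
Joint ranges: [-2.53, 2.53], [-0.77, 2.02], [0.04, 2.7], [-1, 4.14], [0.28, 2.66], [-3.11, 3.11]. Speed limits (rad/s): [2.57, 2.57, 3.14, 3.14, 3.14, 3.14].

## Interface

Orientations are given as a unit quaternion [x, y, z, w].
In Python, from plant import manip, imaging gives the robot as it stands. The module is installed in compiled form; this text tells all that it offers.
- The arm moves only by the tool drive_tool, never from a script. Its argument "steps" is a list that holds one entry, the list of rows, each a list of 7 numbers: the shift along the tool's x, y, z in mm, then the turn, a rotation vector about the tool's x, y, z in degrees, then the finger opening in mm, from 0 to 91.8. A call has 1 to 12 rows; each row is the pose to reach, as a shift and turn from the pose commanded when the call began, along the tool's axes at that moment; what a row does not reach only later rows make up. A row lasts 1/8 s, in which the tool goes at most 62.5 mm and 10.7 degrees, less where a joint would pass 70% of its speed; a pose out of reach is approached as far as the arm can. A call with a gripper value outside its range is refused whole. The fingers move at their own pace and stop on an object; the grip force is fixed at half the most. Time passes only in rows, so rows that repeat a pose let the fingers close. It gives the time, the measured TCP pose, the force and the opening at its end, in the units of the state.
- manip.sense(): the state, without advancing time (a new reading comes with each control period).
- imaging.capture(name): name is "scene" or "top" or "wrist"; returns (picture, depth): 384x512x3 uint8, red, green, blue; 384x512 float32, mm along the optical axis (not along the pixel's ray), 0 where there is no reading.
- imaging.camera_info(name): a dict with "fx", "fy", "cx", "cy" (pixels), "distortion" ([k1, k2, p1, p2, k3] as OpenCV has them; the pictures are not rectified), "rvec" (rotation vector, rad) and "tvec" (3), from world to camera coordinates, as OpenCV has them; the wrist camera has in their place "mount" (4x4, takes a point from camera to tool coordinates, whose origin is the TCP and whose axes are the flange's). Camera axes: x right, y down, z forward; pixel columns grow to the right and rows downward; lengths in mm; the calibration is good to about 2 mm. A picture is of the moment at which its call begins: read the wrist's pose just before it. camera_info takes no time and is no camera call.
- manip.job_done(): hands the job in, once; it reports no verdict.
The state is a dict: "time": time; "q": joint angles; "qvel": joint speeds; "joint_torque": joint torques, N m; "position": TCP position; "tcp_rot": TCP orientation; "ft_force": force on the tool from outside, world axes, zero at the start; "ft_torque": the same for the moment, N m; "finger_gap": finger opening in mm.
Only numpy, scipy, OpenCV 4.12 (cv2) and the standard library are available. Lean on these libraries where they do the work, as an engineer would, in place of code of your own. Each camera call takes 0.05 s, during which the arm holds its last target. There are 200 camera calls.

## Task

A used reagent cartridge has slipped deep into the loader's covered slot. Take the hooked pick from its stand, reach it under the clear shield into the slot, catch the opening in the cartridge's pull tab with the hook and drag the cartridge completely out so that it lies flat on the loader's open deck; then lay the pick back in its stand the way it lay. Feel your way gently: the cartridge is not sealed, so it must stay level and never be tipped by pressing on its tab; do not touch it with the gripper itself, and do not push or knock over the loose amber bottle, the small tube rack and the tip box.

Things in the scene. Friction and masses are not known exactly. Their poses are not given: they have to be found in the camera images.
- loader: White and grey cartridge loader, fixed. Origin on the table under the middle of the slot's mouth; x points into the slot, y across, z up. Base plate 140 wide, top at z = 20: slot floor and deck. Solid cheeks (y = 17 to 70 each side, z = 20 to 64) flank the slot, x = 0 to 160. Behind is a tower, x = 160 to 250, 160 wide, 250 high.
- mouth (a point): Middle of the slot's mouth at floor height: (0, 0, 20) in the loader's frame, same axes. The covered slot runs level from here to an end wall 160 mm in; it is 34 wide and 44 high, under a clear roof strip 5 thick and 50 wide.
- deck (a point): Middle of the open deck before the mouth: (-80, 0, 20) in the loader's frame, same axes. The deck spans loader x = -155 to 0, with kerbs 12 high along its sides (y = 60 to 65 each side) and front (x = -160 to -155).
- shield_edge (a point): Underside of the front edge of the clear, aluminium-rimmed shield: (-135, 0, 210) in the loader's frame. It overhangs slot and deck, x = -135 to 160, 120 wide. An upright gripper holding the pick in the slot would hit it: lean the gripper back, away from the mouth, some 35 to 45 degrees.
- cartridge: White plastic reagent cartridge, loose, 0.3 kg, 70 long (x) x 28 wide (y) x 31 high. Origin: centre of its underside; x points deeper into the slot; near face at x = -35. Starts on the slot floor, near face 65 to 80 mm inside the mouth, held only by friction. From the near face comes a flat pull tab (see tab_root).
- tab_root (a point): Point (-35, 0, 9.5) of the cartridge, where its grey tab leaves it. Tab 24 wide, 3 thick, top 11 above the floor, with an opening 14 long x 16 wide, then an outer bar 6 long. It slides (1 N friction) and starts out by an UNKNOWN 0-22 mm: fully home the opening is 4 to 18 mm nearer the mouth than this point; fully out, 26 to 40. Over 2.5 N down on it may tip the cartridge.
- pick: Hooked pick, loose, 0.1 kg. Black flat-sided handle 90 long (x) x 14 wide (y) x 18 high, origin at its centre; x points to the hook. From its front end (x = 45) a 6 mm steel rod cranks down to (75, 0, -30), runs level to x = 165 and there turns straight down as a hook, 6 thick.
- hook_tip (a point): The lowest, rounded end of the pick's hook: (165, 0, -53) mm in the pick's frame.
- stand: Fixed metal pick stand. Origin on the table; x the way of the hook. Base 180 x 70 x 8. The pick lies level along x, its origin at (0, 0, 72) here. Rear post (x = -43 to -33, 42 wide) carries the handle at z = 63, front post (x = 95 to 105) the rod at z = 39; both have notch cheeks at y = -15 and 15, 10 high.
- bottle: Loose capped amber bottle, 48 across, 100 high, origin centre of its underside. Bystander.
- small_rack: Loose wire rack, 52 x 118, of ten capped sample tubes, 100 high, origin centre of its underside. Bystander.
- tip_box: Loose grey box with a white lid, 122 x 82 x 57 high, origin centre of its underside. Bystander.
Things that resemble listed ones, but are neither listed nor needed, are in the scene too. Of the things like the pick, leave any that is pink; of the rest the smaller one is meant. What is shaped like the stand but green is not meant.

How it is judged:
By the outcome, as a careful person would: the job done as asked, in the order asked, and still so for the second after the job is handed in, with the robot touching nothing.
It also fails if it takes over 54 s, if anything falls off the work surface, if the arm or the gripper's body presses on something with over 40 N, if the wrist force passes 120 N, or if a joint passes its speed limit or range.

## Working session

There is one attempt and no reset: what is moved stays moved. The work goes in short steps, Python scripts to look and compute and a tool call to move; the robot and the scene stay as the last step left them, time stands still between calls to the robot, and variables do not carry over. Pictures are saved under pics/ and viewed, about 8 in all and at most 12, crops included, and the job is handed in when it is done.

Besides the shell and the picture viewer there is one more tool, called after ">>>" as name(argument=value, ...), one argument or row to a line, values as JSON. drive_tool: Moves the arm, as the interface text tells. Its arguments: {"type":"object","properties":{"steps":{"type":"array","items":{"type":"array","items":{"type":"array","items":{"type":"number"}}}}},"required":["steps"]}

```bash
mkdir -p pics
cat > h.py <<'E'
import numpy as np, cv2
from plant import manip, imaging
from scipy.spatial.transform import Rotation as R
def cam(n):
    i=imaging.camera_info(n); K=np.array([[i['fx'],0,i['cx']],[0,i['fy'],i['cy']],[0,0,1.]]); d=np.array(i['distortion'],float)
    if 'rvec' in i:
        Rm=cv2.Rodrigues(np.array(i['rvec'],float))[0]; t=np.array(i['tvec'],float).ravel()
        T=np.eye(4); T[:3,:3]=Rm.T; T[:3,3]=-Rm.T@t
    else:
        s=manip.sense(); W=np.eye(4); W[:3,:3]=R.from_quat(s['tcp_rot']).as_matrix(); W[:3,3]=s['position']
        T=W@np.array(i['mount'])
    return K,d,T
def rays(c,uv):
    K,d,T=c; p=cv2.undistortPoints(np.array(uv,float).reshape(-1,1,2),K,d).reshape(-1,2)
    return T[:3,3],np.c_[p,np.ones(len(p))]@T[:3,:3].T
def onz(c,uv,z):
    o,r=rays(c,uv); return o+r*((z-o[2])/r[:,2])[:,None]
def pts(c,uv,dep):
    o,r=rays(c,uv); return o+r*np.array(dep).reshape(-1,1)
def cloud(c,D):
    v,u=np.mgrid[:D.shape[0],:D.shape[1]]
    return pts(c,np.c_[u.ravel(),v.ravel()],D.ravel()).reshape(*D.shape,3)
def proj(c,P):
    K,d,T=c; Ti=np.linalg.inv(T); return cv2.projectPoints(np.array(P,float).reshape(-1,3),cv2.Rodrigues(Ti[:3,:3])[0],Ti[:3,3],K,d)[0].reshape(-1,2)
def save(n,im,s=1):
    cv2.imwrite('pics/'+n,cv2.resize(im[...,::-1],None,fx=s,fy=s,interpolation=cv2.INTER_CUBIC))
E
python3 - <<'E'
from h import *
print(manip.sense())
a=[]
for n in ['scene','top']:
    c=cam(n); p,d=imaging.capture(n); np.savez(n,p=p,d=d); print(n,c[2].round(2).tolist(),c[0][0,0]); save(n+'0.png',p,1.5)
E
```

```text
{'time': 0.0, 'q': array([-1.28501677e+00,  3.42714653e-01,  1.52505063e+00, -1.92782871e-05,
        1.27536884e+00, -1.46010479e-01]), 'qvel': array([ 3.66974099e-05, -5.65125717e-04,  1.05126903e-03, -2.64011796e-03,
       -1.25757700e-04,  1.13700398e-03]), 'joint_torque': array([-1.20577966e-03, -4.31238949e+01, -2.44214541e+01,  7.16224336e-02,
        5.59552107e-02, -1.09281798e-04]), 'position': array([ 219.61398289, -476.44453453,  251.03738223]), 'tcp_rot': array([ 9.76784160e-01,  2.14224439e-01, -6.30153914e-05, -7.68208175e-04]), 'ft_force': array([-0.0434128 ,  0.02553163,  0.65553662]), 'ft_torque': array([-0.00523802,  0.01490512,  0.00092954]), 'finger_gap': 92.33315548295165}
scene [[-0.32, 0.79, -0.52, 1048.34], [0.95, 0.28, -0.17, 322.75], [0.01, -0.55, -0.84, 1028.8], [0.0, 0.0, 0.0, 1.0]] 382.0350796027742
top [[0.01, -0.99, 0.17, 233.38], [-1.0, -0.01, -0.0, 136.83], [0.0, -0.17, -0.99, 1587.31], [0.0, 0.0, 0.0, 1.0]] 391.48609828581067
```

View pics/scene0.png

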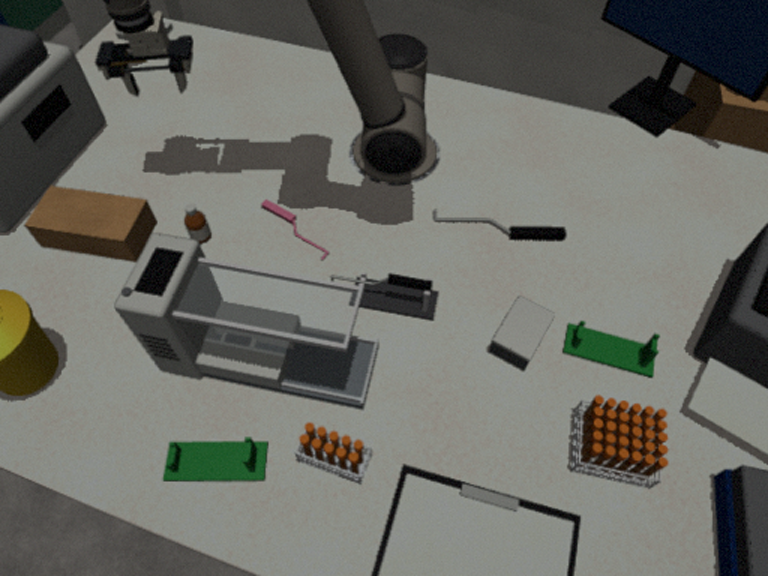

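View pics/top0.png

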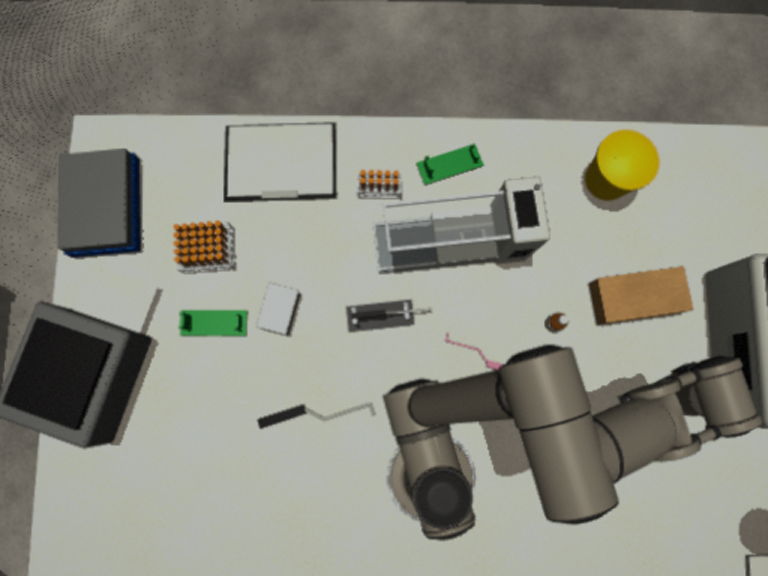

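The scene view shows the loader with its mouth to the right (tower at 160,290, deck at 330,370) and the stand holding a black pick at (395,290). A larger black pick lies at (540,233) and a pink one at (295,228). The green stands are at (610,350) and (215,460). The pick in the metal stand fits: it is not pink and is the smaller black one. In the top view the same pick is at (380,315) and the loader at (460,235).

Run:
```python
from h import *
for n in ['top','scene']:
    f=np.load(n+'.npz'); p,d=f['p'],f['d']; c=cam(n); P=cloud(c,d); z=P[...,2]
    v,u=np.mgrid[:384,:512]
    def rect(m,l):
        m=cv2.morphologyEx(m.astype(np.uint8),cv2.MORPH_OPEN,np.ones((2,2)))
        k,L,st,_=cv2.connectedComponentsWithStats(m)
        for j in range(1,k):
            if st[j,4]>12:
                q=P[L==j]; r=cv2.minAreaRect(q[:,:2].astype(np.float32))
                print(n,l,st[j].tolist(),np.round(r[0],1),np.round(r[1],1),round(r[2],1),q[:,2].mean().round(1))
    ok=(d>0)&(P[...,0]>200)&(P[...,0]<900)&(abs(P[...,1])<450)
    rect(ok&(z>238)&(z<262),'tower')
    roi=ok&(P[...,0]>300)&(P[...,0]<560)&(P[...,1]>0)&(P[...,1]<320)
    dark=p.max(2)<60
    rect(roi&dark&(z>70)&(z<95),'handle')
    rect(roi&(z>4)&(z<14),'base')
    rect(ok&(z>200)&(z<222),'shield')
    rect(ok&(z>14)&(z<27),'deck')
    rect(ok&(z>58)&(z<75),'cheeks')
f=np.load('scene.npz')['p'];g=np.load('top.npz')['p']
a=cv2.resize(f[160:220,205:305],None,fx=7,fy=7,interpolation=3)[:,:,:]; b=cv2.resize(g[190:230,220:300],(700,350),interpolation=3)
save('crop1.png',np.vstack([a[:300+100,:700],b])[:750],0.8)
c=cam('wrist');print(imaging.camera_info('wrist'))
```

```text
top tower [337, 119, 31, 45, 1094] [535.1 -80.2] [172.9 722.9] 40.8 248.8
top tower [262, 257, 8, 5, 16] [229.6  95.4] [ 6.5 26.8] 30.7 263.0
top handle [236, 208, 22, 5, 83] [333.6 170.2] [ 80.9 195.3] 85.9 83.5
top base [252, 202, 18, 7, 84] [441.6 110.5] [32.3 68.9] 7.0 16.0
top base [231, 204, 6, 6, 21] [435.6 218.3] [22.3 28.7] 69.5 27.2
top base [244, 205, 7, 4, 18] [434.  163.8] [22.9 24.5] 3.2 40.0
top base [236, 210, 36, 12, 191] [345.7 155.6] [125.4 190.1] 66.1 16.0
top base [273, 210, 4, 8, 18] [411.4  51.8] [27.6 13.2] 0.5 8.1
top base [232, 213, 4, 10, 27] [393.  216.3] [35.8 15.1] 2.1 14.5
top shield [258, 130, 83, 36, 2195] [465. -18.] [295.9 472.1] 88.3 224.3
top deck [251, 151, 41, 29, 461] [453.8  64.5] [435.8 159.5] 1.9 31.4
top cheeks [284, 107, 6, 8, 23] [549.1  61.5] [ 26.9 648.6] 79.0 121.1
top cheeks [292, 162, 43, 15, 430] [457.7  20.3] [142.2 485. ] 46.2 70.3
top cheeks [179, 194, 6, 4, 15] [471.5 423. ] [22.4 10.7] 76.0 58.5
top cheeks [192, 196, 5, 3, 13] [466.4 373.2] [ 8.8 16.4] 2.6 59.2
top cheeks [179, 208, 8, 6, 25] [410.6 416.6] [23.5 19.3] 64.4 57.9
[... 1863 characters left out ...]
3.3] 85.8 58.8
scene cheeks [102, 238, 13, 5, 28] [ 733.5 -215.1] [ 3.  39.4] 6.7 60.5
scene cheeks [162, 292, 7, 18, 84] [936.4 148.2] [413.7  30.8] 53.1 72.3
{'fx': 305.0785255676589, 'fy': 305.0785255676589, 'cx': 255.6258514678987, 'cy': 189.98621264519565, 'distortion': array([-0.02025049,  0.        ,  0.        ,  0.        ,  0.        ]), 'mount': array([[ 1.94886285e-04, -9.52293087e-01, -3.05184926e-01,
         8.21478951e+01],
       [ 9.99999884e-01,  3.20112071e-04, -3.60287289e-04,
        -4.99148030e-01],
       [ 4.40792473e-04, -3.05184820e-01,  9.52293039e-01,
        -1.33295481e+02],
       [ 0.00000000e+00,  0.00000000e+00,  0.00000000e+00,
         1.00000000e+00]])}
```

View pics/crop1.png

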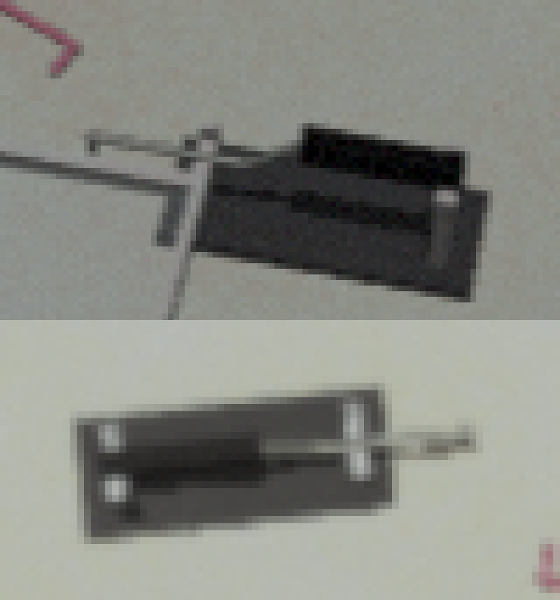

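The crop confirms the pick in the metal stand: handle over the rear post (scene 395,290), hook past the front post pointing towards −y. Next I'll fit the loader and stand poses and plan the grasp.

```bash
cat >> h.py <<'E'
def fr(o,ang,z0=0):
    c,s=np.cos(ang),np.sin(ang); T=np.eye(4); T[:2,:2]=[[c,-s],[s,c]]; T[:3,3]=[o[0],o[1],z0]; return T
def toolR(ang,lean):
    # pick/loader heading ang (world), tool leaned back by lean deg, tool +x to the rear
    l=np.radians(lean); f=np.array([np.cos(ang),np.sin(ang),0]); up=np.array([0,0,1.])
    z=np.sin(l)*f-np.cos(l)*up; x=-np.cos(l)*f-np.sin(l)*up
    return np.c_[x,np.cross(z,x),z]
def delta(P,Rt,s=None):
    s=s or manip.sense(); R0=R.from_quat(s['tcp_rot']).as_matrix()
    d=R0.T@(np.array(P)-s['position']); r=np.degrees(R.from_matrix(R0.T@Rt).as_rotvec())
    return d.round(1),r.round(1)
E
python3 - <<'E'
from h import *
f=np.load('top.npz');p,d=f['p'],f['d'];c=cam('top');P=cloud(c,d);z=P[...,2]
def rr(m,l):
    k,L,st,_=cv2.connectedComponentsWithStats(m.astype(np.uint8)); j=1+st[1:,4].argmax(); q=P[L==j]
    md=np.median(q,0); q=q[np.abs(q-md).max(1)<260]; r=cv2.minAreaRect(q[:,:2].astype(np.float32)); print(l,md.round(1),np.round(cv2.boxPoints(r),1).tolist(),np.round(r[1],1))
v,u=np.mgrid[:384,:512]
rr((abs(z-249)<6)&(P[...,0]>430)&(P[...,1]<0)&(P[...,1]>-200),'tower')
rr((abs(z-250)<6)&(P[...,0]>430)&(P[...,1]<-20)&(P[...,1]>-200)&(p.min(2)>120),'tower light')
g=p.astype(int)
print('tower corner px cast',onz(c,np.array([[503,181],[541,178],[549,243],[511,248]])/1.5,250).round(0).tolist())
print('deck corners',onz(c,np.array([[375,225],[379,272]])/1.5,25).round(0).tolist())
print('shield front',onz(c,np.array([[384,206],[388,263]])/1.5,212).round(0).tolist())
dk=(p.max(2)<75)&(P[...,0]>350)&(P[...,0]<520)&(P[...,1]>60)&(P[...,1]<270)
k,L,st,_=cv2.connectedComponentsWithStats(dk.astype(np.uint8)); j=1+st[1:,4].argmax()
uv=np.c_[u[L==j],v[L==j]]; q=onz(c,uv,8)[:,:2].astype(np.float32); r=cv2.minAreaRect(q); print('standbase',r, np.round(cv2.boxPoints(r)).tolist())
# deck dark-grey region in scene
f=np.load('scene.npz');p,d=f['p'],f['d'];c=cam('scene');P=cloud(c,d)
print('scene deck corners',onz(c,np.array([[378,341],[364,404]])/1.5,32).round(0).tolist(), 'back', onz(c,np.array([[283,385],[198,372]])/1.5,20).round(0).tolist())
print('scene tower',onz(c,np.array([[155,234],[202,239],[166,311],[117,302]])/1.5,250).round(0).tolist())
print('shield',onz(c,np.array([[361,288],[347,345]])/1.5,212).round(0).tolist())
A=np.arctan2(-.993,.12)
print('move', delta([400,-150,420],toolR(A,0)))
E
```

```text
tower [ 656.7 -179.6  250.6] [[569.4000244140625, -160.39999389648438], [570.9000244140625, -203.89999389648438], [729.7000122070312, -198.5], [728.2999877929688, -155.10000610351562]] [159.   43.5]
tower light [ 664.1 -176.6  250.3] [[572.7999877929688, -158.3000030517578], [572.7999877929688, -198.6999969482422], [729.4000244140625, -198.60000610351562], [729.2999877929688, -158.1999969482422]] [156.5  40.5]
tower corner px cast [[722.0, -153.0, 250.0], [731.0, -245.0, 250.0], [570.0, -258.0, 250.0], [557.0, -167.0, 250.0]]
deck corners [[671.0, 155.0, 25.0], [539.0, 142.0, 25.0]]
shield front [[667.0, 132.0, 212.0], [525.0, 120.0, 212.0]]
standbase ((423.4309387207031, 143.707763671875), (59.3631706237793, 159.5044708251953), 6.460992336273193) [[385.0, 220.0], [403.0, 61.0], [462.0, 68.0], [444.0, 226.0]]
scene deck corners [[546.0, 149.0, 32.0], [678.0, 168.0, 32.0]] back [[689.0, 8.0, 20.0], [719.0, -159.0, 20.0]]
scene tower [[586.0, -249.0, 250.0], [569.0, -166.0, 250.0], [717.0, -149.0, 250.0], [729.0, -234.0, 250.0]]
shield [[550.0, 119.0, 212.0], [660.0, 136.0, 212.0]]
move (array([ 300.5, -221.3, -168.5]), array([ -0.1,  -0.1, -72.2]))
```

>>> drive_tool(
  steps=[
    [[100, -70, -168, 0, 0, -20, 91.8], [200, -150, -168, 0, 0, -40, 91.8], [300, -221, -168, 0, 0, -60, 91.8], [300, -221, -168, 0, 0, -72, 91.8], [300, -221, -168, 0, 0, -72, 91.8], [300, -221, -168, 0, 0, -72, 91.8], [300, -221, -168, 0, 0, -72, 91.8], [300, -221, -168, 0, 0, -72, 91.8], [300, -221, -168, 0, 0, -72, 91.8]],
  ],
)

```text
time: 1.23
position: [399.4, -150.9, 419.1]
tcp_rot: [0.665, 0.747, -0.0, -0.0]
ft_force: [0.3, -0.6, 0.0]
finger_gap: 91.7
```

Run:
```python
from h import *
A=np.radians(-83.5); f=np.array([np.cos(A),np.sin(A),0])
s=manip.sense(); print(s['time'],s['position'],s['q'].round(2))
print('view', delta([425,160,330],toolR(A,0)))
```

```text
1.225 [ 399.38916201 -150.85116706  419.10645341] [-0.54  0.08  1.41 -0.    1.65 -0.66]
view (array([305.7,  61.7,  89.1]), array([-0.1, -0. ,  0.2]))
```

>>> drive_tool(
  steps=[
    [[60, 12, 0, 0, 0, 0, 91.8], [120, 25, 20, 0, 0, 0, 91.8], [180, 37, 45, 0, 0, 0, 91.8], [240, 49, 70, 0, 0, 0, 91.8], [300, 61, 88, 0, 0, 0, 91.8], [306, 62, 89, 0, 0, 0, 91.8], [306, 62, 89, 0, 0, 0, 91.8], [306, 62, 89, 0, 0, 0, 91.8], [306, 62, 89, 0, 0, 0, 91.8]],
  ],
)

```text
time: 2.35
position: [425.8, 159.2, 331.2]
tcp_rot: [0.665, 0.747, 0.0, 0.0]
ft_force: [-0.7, 0.0, -0.1]
finger_gap: 91.7
```

Run:
```python
from h import *
s=manip.sense(); print(s['time'],s['position'],s['q'].round(2),s['qvel'].max())
c=cam('wrist'); p,d=imaging.capture('wrist'); np.savez('w1',p=p,d=d,T=c[2]); 
q=p.copy(); A=np.radians(-83.5); T=fr([420,174],A)
for X in [(0,0,81),(45,0,81),(-45,0,81),(165,0,45),(100,15,49),(100,-15,49),(-38,15,73),(-38,-15,73)]:
    w=(T@[*X,1])[:3]; uv=proj(c,w)[0]; print(X,uv.round(1)); cv2.circle(q,tuple(int(a) for a in uv.round()),3,(255,0,0),1)
save('w1.png',q,1.5)
```

```text
2.35 [425.7801432  159.17216532 331.19526451] [ 0.19  0.16  1.55 -0.    1.43  0.07] 0.009404741789590118
(0, 0, 81) [253.  148.6]
(45, 0, 81) [253.1 182.7]
(-45, 0, 81) [253.  112.1]
(165, 0, 45) [253.3 250.7]
(100, 15, 49) [263.5 212.6]
(100, -15, 49) [243.  212.6]
(-38, 15, 73) [265.  117.4]
(-38, -15, 73) [241.1 117.4]
```

View pics/w1.png

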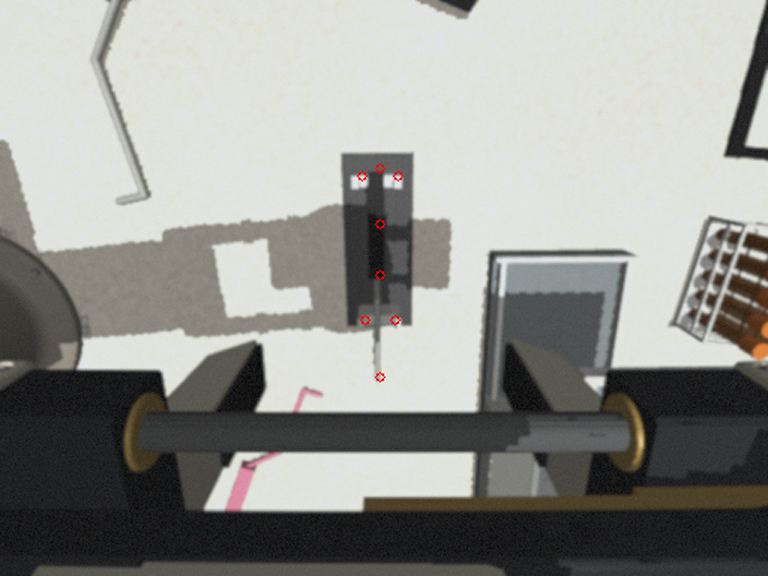

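Wrist view: the pick handle runs from about (375,173) to (375,278) and the rod ends at (377,377), a few pixels off the red predictions. The deck is at (555,330). I'll refine the handle line and read the deck edges in the same picture.

Run:
```python
from h import *
f=np.load('w1.npz');p,d=f['p'],f['d'];K,D,_=cam('wrist');c=(K,D,f['T'])
g=p.max(2); v,u=np.mgrid[:384,:512]
m=(g<30)&(v>105)&(v<200)&(u>225)&(u<280)
k,L,st,_=cv2.connectedComponentsWithStats(m.astype(np.uint8)); j=1+st[1:,4].argmax()
print(st[j]); q=onz(c,np.c_[u[L==j],v[L==j]],81)[:,:2].astype(np.float32); print('handle',cv2.minAreaRect(q),q.mean(0))
for r in (120,140,160,175,182,186,190,195,205,225,240,250,254): print(r,g[r,238:268].tolist())
m=(g<90)&(v>95)&(v<222)&(u>220)&(u<280)
P=cloud(c,d); mm=(u>228)&(u<276)&(v>100)&(v<218)&(abs(P[...,2]-8)<5)
q=P[mm][:,:2].astype(np.float32); print('base',cv2.minAreaRect(q))
mm=m&(abs(P[...,2]-79)<10); print('hd',mm.sum(),cv2.minAreaRect(P[mm][:,:2].astype(np.float32)))
# deck kerb corners
print('deck cnr', onz(c,np.array([[490,255],[632,253]])/1.5,32).round(1).tolist())
print('shield', onz(c,np.array([[497,258]])/1.5,212).round(1).tolist())
```

```text
[246 143  10  42 247]
handle ((419.0645751953125, 153.92239379882812), (11.744004249572754, 53.88236618041992), 6.056011199951172) [418.6898 153.5882]
120 [223, 214, 219, 229, 231, 224, 195, 138, 78, 57, 60, 63, 59, 64, 60, 59, 75, 139, 210, 228, 232, 230, 228, 216, 194, 214, 228, 229, 227, 204]
140 [54, 60, 51, 55, 51, 53, 53, 52, 48, 58, 59, 55, 57, 51, 53, 57, 59, 62, 78, 88, 91, 97, 98, 95, 94, 93, 96, 95, 93, 92]
160 [50, 53, 56, 51, 52, 53, 49, 38, 34, 23, 30, 30, 21, 19, 29, 27, 30, 31, 46, 56, 69, 73, 70, 60, 63, 63, 70, 78, 71, 72]
175 [55, 53, 51, 52, 54, 50, 52, 42, 25, 32, 11, 28, 20, 23, 30, 17, 22, 30, 43, 44, 49, 49, 58, 75, 83, 90, 93, 91, 93, 89]
182 [50, 52, 51, 54, 57, 49, 51, 40, 40, 31, 33, 22, 28, 25, 24, 16, 27, 31, 40, 53, 54, 53, 57, 71, 74, 75, 77, 73, 75, 83]
186 [54, 54, 52, 53, 50, 53, 51, 51, 45, 46, 46, 59, 61, 62, 61, 53, 42, 46, 51, 54, 53, 55, 53, 54, 52, 53, 51, 53, 52, 58]
190 [56, 50, 50, 53, 52, 56, 54, 49, 53, 52, 56, 70, 80, 80, 73, 60, 57, 52, 55, 54, 64, 80, 88, 84, 83, 86, 91, 89, 88, 93]
195 [51, 49, 51, 56, 55, 52, 53, 54, 50, 50, 59, 65, 
[... 418 characters left out ...]
 160, 162, 176, 180, 195, 219, 227, 229, 226, 227, 228, 228, 228, 228, 227, 227, 229, 227, 227]
250 [227, 229, 228, 230, 229, 228, 228, 227, 228, 227, 222, 201, 179, 175, 178, 186, 215, 227, 229, 230, 228, 228, 229, 227, 226, 229, 227, 227, 227, 229]
254 [229, 229, 229, 228, 228, 228, 229, 227, 227, 228, 229, 223, 215, 207, 208, 216, 224, 228, 229, 228, 228, 228, 227, 227, 228, 228, 228, 228, 227, 228]
base ((421.3865051269531, 139.76416015625), (69.92051696777344, 178.39248657226562), 7.037718296051025)
hd 753 ((416.7687683105469, 166.5797882080078), (13.06116771697998, 94.7846908569336), 6.560840129852295)
deck cnr [[530.9, 146.5, 32.0], [668.9, 164.6, 32.0]]
shield [[487.0, 184.9, 212.0]]
```

```bash
cat >> h.py <<'E'
AP=np.radians(-83.2); STAND=np.array([417.5,170.7,0]); GX,LEAN=-12.,40.
def tcp_for_pick(o,ang,lean=None,gx=GX,gz=0.):
    Rt=toolR(ang,LEAN if lean is None else lean); f=np.array([np.cos(ang),np.sin(ang),0])
    return np.array(o)+f*gx+np.array([0,0,gz])-6*Rt[:,2],Rt
E
python3 - <<'E'
from h import *
P,Rt=tcp_for_pick(STAND+[0,0,72],AP)
print(P, P-100*Rt[:,2]); print(delta(P-100*Rt[:,2],Rt))
E
```

```text
[415.62250076 186.44518165  76.59626666] [408.01164038 250.2717742  153.20071097]
(array([ 92.4,  -7.3, 177.9]), array([ -0. , -40. ,  -0.2]))
```

>>> drive_tool(
  steps=[
    [[25, -2, 10, 0, -10, 0, 91.8], [50, -4, 40, 0, -20, 0, 91.8], [75, -6, 80, 0, -30, 0, 91.8], [92, -7, 120, 0, -40, 0, 91.8], [92, -7, 150, 0, -40, 0, 91.8], [92, -7, 178, 0, -40, 0, 91.8], [92, -7, 178, 0, -40, 0, 91.8], [92, -7, 178, 0, -40, 0, 91.8], [92, -7, 178, 0, -40, 0, 91.8], [92, -7, 178, 0, -40, 0, 91.8]],
  ],
)

```text
time: 3.65
position: [408.0, 251.2, 153.7]
tcp_rot: [0.625, 0.702, -0.226, 0.256]
ft_force: [-0.5, 0.1, -0.0]
finger_gap: 91.8
```

Run:
```python
from h import *
P,Rt=tcp_for_pick(STAND+[0,0,72],AP)
s=manip.sense(); print(s['q'].round(2),delta(P,Rt))
c=cam('wrist'); p,d=imaging.capture('wrist'); np.savez('w2',p=p,d=d,T=c[2]); 
q=p.copy(); T=fr(STAND,AP)
for X in [(0,7,81),(0,-7,81),(45,7,81),(45,-7,81),(-45,7,81),(-45,-7,81),(165,0,45),(-45,0,63),(100,0,45)]:
    w=(T@[*X,1])[:3]; uv=proj(c,w)[0]; cv2.circle(q,tuple(int(a) for a in uv.round()),2,(255,0,0),1)
save('w2.png',q,1.5)
```

```text
[ 0.72  0.62  1.56 -0.57  1.43  0.82] (array([-5.00e-01, -1.00e-01,  1.01e+02]), array([ 0. , -0.1, -0.1]))
```

View pics/w2.png

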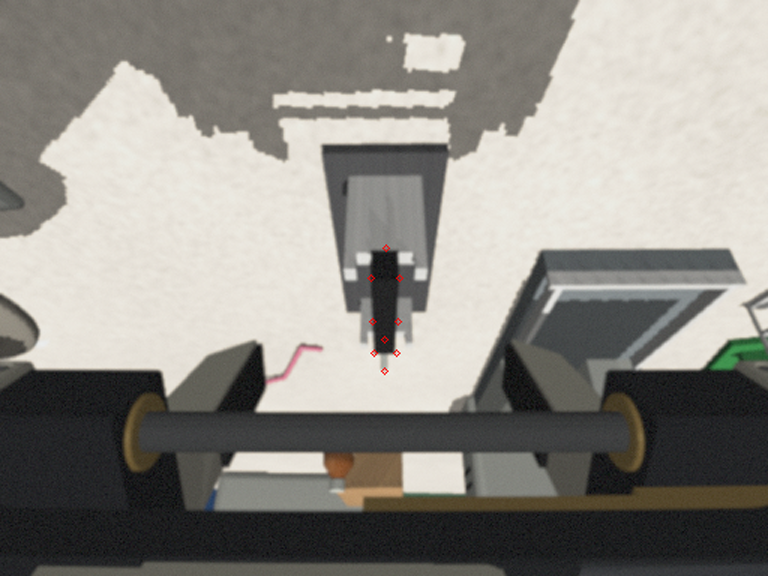

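The second wrist view shows the handle at (384,250–352) lying inside the predicted circles, so I can grasp along the tool axis.

>>> drive_tool(
  steps=[
    [[0, 0, 40, 0, 0, 0, 91.8], [0, 0, 75, 0, 0, 0, 91.8], [0, 0, 101, 0, 0, 0, 91.8], [0, 0, 101, 0, 0, 0, 60], [0, 0, 101, 0, 0, 0, 30], [0, 0, 101, 0, 0, 0, 8], [0, 0, 101, 0, 0, 0, 8], [0, 0, 101, 0, 0, 0, 8], [0, 0, 101, 0, 0, 0, 8], [0, 0, 101, 0, 0, 0, 8], [0, 0, 101, 0, 0, 0, 8], [0, 0, 101, 0, 0, 0, 8]],
  ],
)

```text
time: 5.2
position: [415.3, 186.7, 75.3]
tcp_rot: [0.624, 0.702, -0.227, 0.256]
ft_force: [0.5, -0.3, -0.2]
finger_gap: 13.7
```

```bash
cat >> h.py <<'E'
AL=np.radians(-82.8); LO=np.array([625.,-3,0])
def loader_pick(lx,ly,z,ang=None,lean=None):
    f=np.array([np.cos(AL),np.sin(AL),0]); n=np.array([-f[1],f[0],0])
    return tcp_for_pick(LO+f*lx+n*ly+np.array([0,0,z]),AL if ang is None else ang,lean)
E
python3 - <<'E'
from h import *
s=manip.sense(); P,Rt=tcp_for_pick(STAND+[0,0,72],AP); print(s['ft_force'],s['ft_torque'])
print(delta(s['position']+[0,0,90],Rt), delta(*loader_pick(-205,0,155)))
E
```

```text
[ 0.53793449 -0.30104962 -0.16208271] [ 0.3889216  -0.0672623  -0.03382654]
(array([-57.9,  -0. , -68.9]), array([-0.,  0., -0.])) (array([-48.2, 184.3, -69.7]), array([-0.3,  0. , -0.4]))
```

>>> drive_tool(
  steps=[
    [[-13, 0, -15, 0, 0, 0, 8], [-29, 0, -35, 0, 0, 0, 8], [-58, 0, -69, 0, 0, 0, 8], [-58, 40, -69, 0, 0, 0, 8], [-55, 90, -69, 0, 0, 0, 8], [-50, 140, -69, 0, 0, 0, 8], [-48, 184, -70, 0, 0, 0, 8], [-48, 184, -70, 0, 0, 0, 8], [-48, 184, -70, 0, 0, 0, 8], [-48, 184, -70, 0, 0, 0, 8]],
  ],
)

```text
time: 6.45
position: [596.1, 216.6, 160.5]
tcp_rot: [0.624, 0.703, -0.227, 0.256]
ft_force: [-0.1, -0.8, -0.8]
finger_gap: 13.7
```

Run:
```python
from h import *
s=manip.sense(); print(s['q'].round(2),s['ft_force'],s['finger_gap'])
c=cam('wrist'); p,d=imaging.capture('wrist'); np.savez('w3',p=p,d=d,T=c[2]); 
q=p.copy(); T=fr(LO,AL)
for X in [(-160,65,32),(-160,-65,32),(0,17,20),(0,-17,20),(0,17,64),(0,-17,64),(0,65,20),(0,-65,20),(-135,60,210),(-135,-60,210),(0,70,64),(0,-70,64)]:
    w=(T@[*X,1])[:3]; uv=proj(c,w)[0]; cv2.circle(q,tuple(int(a) for a in uv.round()),2,(255,0,0),1)
save('w3.png',q,1.5)
```

```text
[ 0.5   0.81  1.16 -0.64  1.5   0.54] [-0.14120068 -0.80516307 -0.77607167] 13.677477483086783
```

View pics/w3.png

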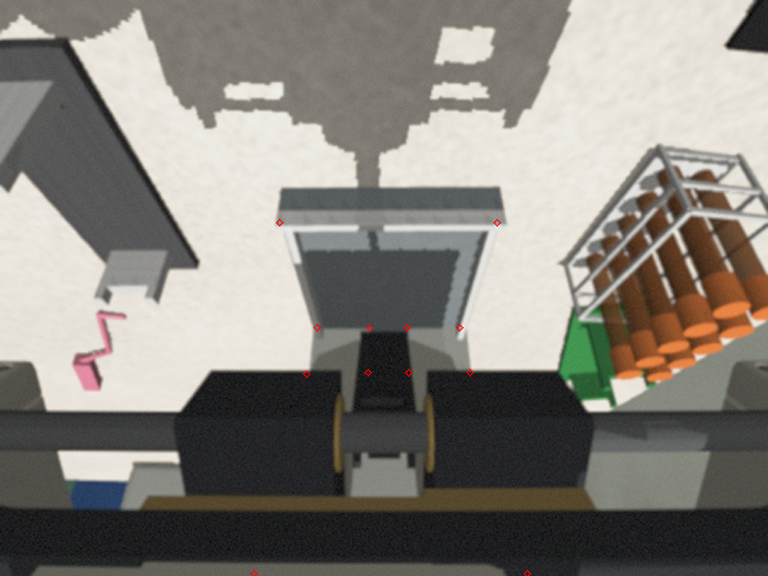

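The third wrist view shows the loader's front face (280–505, 190–225), the deck (380,290) and the cheek fronts (335,350 and 440,350), with the pick held in the middle and the rack clear at right. Predictions are within a few pixels. I'll refine with depth.

Run:
```python
from h import *
f=np.load('w3.npz');p,d=f['p'],f['d'];K,D,_=cam('wrist');c=(K,D,f['T'])
P=cloud(c,d); Ti=np.linalg.inv(fr(LO,AL)); Q=P@Ti[:3,:3].T+Ti[:3,3]
v,u=np.mgrid[:384,:512]
def s(m,l): print(l,m.sum(),np.median(Q[m],0).round(1) if m.sum() else '')
fm=(v>130)&(v<146)&(u>192)&(u<330); X=Q[fm]; 
a=np.polyfit(X[:,1],X[:,0],1); print('front face x=',a, np.percentile(X[:,2],[2,50,98]).round(1))
dk=(v>170)&(v<210)&(u>212)&(u<230); s(dk,'deckL'); s((v>170)&(v<210)&(u>280)&(u<295),'deckR')
for r in (128,136,144,147,150,152,154): 
    g=p[r].max(1).astype(int); print(r,'L',g[180:198].tolist(),'R',g[326:342].tolist(), 'x,z',Q[r,230:280,[0]].mean().round(1),Q[r,230:280,2].mean().round(1))
ck=(v>222)&(v<244)&(((u>212)&(u<232))|((u>282)&(u<302))); X=Q[ck]; print('cheek face',np.median(X,0)); X=X[abs(X[:,0])<15]; print(np.polyfit(X[:,1],X[:,0],1),len(X))
for r in (190,200,226,235): 
    g=p[r].max(1).astype(int); print(r,'L',g[194:245].tolist(),'R',g[270:316].tolist())
```

```text
front face x= [ 2.43566167e-03 -1.58258435e+02] [ 8.7 17.7 26.6]
deckL 663 [-70.4 -43.7  19.6]
deckR 546 [-69.8  33.8  19.7]
128 L [236, 237, 234, 235, 232, 218, 176, 124, 101, 91, 96, 92, 97, 95, 97, 95, 94, 97] R [97, 93, 95, 93, 94, 95, 102, 141, 199, 228, 232, 231, 230, 231, 232, 234] x,z -157.6 5.2
136 L [236, 236, 236, 237, 231, 190, 130, 96, 93, 92, 94, 97, 93, 93, 90, 87, 90, 94] R [98, 97, 96, 92, 89, 91, 88, 92, 110, 169, 222, 231, 231, 233, 235, 237] x,z -157.6 15.3
144 L [231, 233, 232, 223, 190, 154, 143, 142, 149, 154, 152, 154, 156, 155, 152, 149, 150, 150] R [143, 146, 150, 151, 151, 147, 151, 146, 148, 149, 173, 215, 232, 235, 234, 233] x,z -157.6 25.1
147 L [233, 235, 233, 212, 172, 145, 142, 142, 143, 144, 152, 155, 153, 153, 154, 152, 150, 147] R [136, 139, 142, 145, 147, 150, 145, 148, 147, 145, 155, 191, 224, 233, 234, 234] x,z -157.5 28.6
150 L [235, 235, 233, 216, 198, 190, 188, 188, 193, 194, 192, 194, 195, 198, 194, 195, 196, 191] R [202, 201, 201, 210, 213, 218, 215, 211, 207, 209, 207, 216, 224, 230, 232, 234] x,z -157.5 32.0
152 L [233, 235, 235, 230, 229
[... 1537 characters left out ...]
, 27, 29, 25] R [35, 60, 88, 109, 123, 121, 127, 129, 133, 134, 136, 136, 134, 137, 134, 135, 135, 136, 135, 136, 135, 132, 134, 136, 138, 136, 140, 143, 143, 144, 143, 143, 143, 146, 154, 173, 183, 180, 167, 152, 151, 182, 220, 231, 232, 230]
235 L [231, 232, 232, 232, 233, 234, 235, 235, 236, 233, 233, 232, 221, 185, 144, 135, 133, 132, 128, 124, 123, 115, 115, 107, 101, 98, 99, 99, 97, 99, 99, 97, 99, 101, 101, 99, 99, 101, 98, 98, 100, 97, 100, 99, 87, 61, 39, 26, 24, 24, 32] R [33, 27, 58, 80, 95, 97, 99, 100, 103, 98, 99, 97, 99, 100, 99, 96, 97, 98, 102, 98, 95, 103, 100, 105, 103, 108, 115, 124, 132, 139, 140, 142, 146, 148, 141, 143, 143, 145, 143, 145, 139, 148, 182, 223, 233, 232]
```

Run:
```python
from h import *
f=np.load('w3.npz');p,d=f['p'],f['d'];K,D,_=cam('wrist');c=(K,D,f['T'])
Ti=np.linalg.inv(fr(LO,AL))
L=lambda uv,z:(onz(c,uv,z)@Ti[:3,:3].T+Ti[:3,3]).round(1).tolist()
print(L([[185.4,136],[334.9,136]],15.3),L([[186.8,128],[333.5,128]],5.2), L([[184,147],[337,147]],28.6))
# cheeks outer at front face, row 226/235: left outer 208ish
Q=cloud(c,d)@Ti[:3,:3].T+Ti[:3,3]
print(Q[226,[212,225,285,300]].round(1).tolist(),Q[235,[212,225,285,300]].round(1).tolist())
print(L([[208,226],[312,226]],50),L([[207.5,235],[312,235]],62))
# pick held: rear end of handle
```

```text
[[-158.1, -68.2, 15.3], [-157.1, 71.1, 15.3]] [[-158.1, -68.1, 5.2], [-157.1, 71.2, 5.2]] [[-158.1, -67.8, 28.6], [-157.1, 71.2, 28.6]]
[[2.1, -62.7, 31.2], [1.8, -45.1, 31.3], [2.5, 35.6, 31.3], [2.7, 55.8, 31.2]] [[2.8, -61.8, 44.0], [-222.0, -18.4, 143.4], [-221.9, 13.3, 143.5], [2.2, 54.7, 44.6]]
[[-37.4, -61.0, 50.0], [-36.5, 64.3, 50.0]] [[-38.0, -60.5, 62.0], [-37.1, 63.0, 62.0]]
```

```bash
sed -i 's/^AL=.*/AL=np.radians(-82.8); LO=np.array([625.+1.8,-3-1.8,0])/' h.py
python3 - <<'E'
from h import *
f=np.array([np.cos(AL),np.sin(AL),0]);n=np.array([-f[1],f[0],0]); print('shift check',2*f+1.6*n)
w=np.load('w3.npz');p,d=w['p'],w['d'];K,D,_=cam('wrist');c=(K,D,w['T'])
Ti=np.linalg.inv(fr(LO,AL)); Q=cloud(c,d)@Ti[:3,:3].T+Ti[:3,3]
for r in range(218,262,4): print(r,Q[r,256].round(1).tolist(),p[r,256].tolist())
T=fr(LO,AL); ims=[]
for nme in ('scene','top'):
    c=cam(nme); p,d=imaging.capture(nme); np.savez(nme+'2',p=p,d=d)
    X=[(x,y,z) for x in (0,160) for y in (-17,17) for z in (20,64)]
    uv=proj(c,[(T@[*a,1])[:3] for a in X]); lo=uv.min(0).astype(int)-12; hi=uv.max(0).astype(int)+12
    cr=p[lo[1]:hi[1],lo[0]:hi[0]]; k=780/cr.shape[1]; 
    big=cv2.resize(cr,(780,int(cr.shape[0]*k)),interpolation=3)
    for x in (0,40,80,120,160):
        for y in (-17,17):
            a=proj(c,(T@[x,y,20,1])[:3])[0]; b=((a-lo+.5)*k).astype(int); cv2.circle(big,tuple(int(t) for t in b),3,(255,0,0),-1)
    print(nme,lo,k,big.shape); ims.append(big)
o=np.vstack(ims); k=min(1,598/o.shape[0]); save('slot.png',o,k); print(k)
E
```

```text
shift check [ 1.83804999 -1.78369623  0.        ]
218 [0.9, -5.0, 18.9] [71, 74, 75]
222 [-251.3, -3.4, 149.3] [28, 32, 30]
226 [-250.7, -3.4, 151.0] [28, 32, 36]
230 [-251.1, -3.4, 153.1] [32, 33, 34]
234 [-251.1, -3.4, 155.0] [18, 20, 16]
238 [-251.0, -3.4, 156.8] [24, 22, 23]
242 [-251.3, -3.4, 158.7] [20, 19, 18]
246 [-250.7, -3.4, 160.3] [30, 29, 32]
250 [-251.6, -3.4, 162.5] [24, 21, 26]
254 [-251.2, -3.4, 164.1] [21, 25, 24]
258 [-250.7, -3.4, 165.6] [23, 24, 28]
scene [124 202] 9.397590361445783 (488, 780, 3)
top [276 138] 12.0 (468, 780, 3)
0.6255230125523012
```

View pics/slot.png

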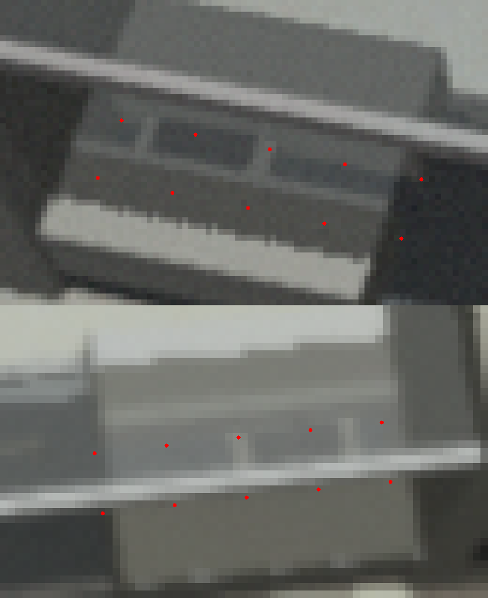

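Run:
```python
from h import *
Ti=np.linalg.inv(fr(LO,AL))
for n,uv in (('scene',[[170.3,228.4],[147.5,223.3]]),('top',[[306.5,156.8],[322.5,154.8]])):
    for z in (51,45): print(n,z,(onz(cam(n),uv,z)@Ti[:3,:3].T+Ti[:3,3]).round(1).tolist())
s=manip.sense(); print((Ti@[*s['position'],1])[:3])
```

```text
scene 51 [[65.1, 1.8, 51.0], [135.7, -0.1, 51.0]]
scene 45 [[67.2, -1.0, 45.0], [138.2, -2.9, 45.0]]
top 51 [[70.5, 2.8, 51.0], [136.4, 3.9, 51.0]]
top 45 [[71.6, 4.3, 45.0], [137.7, 5.4, 45.0]]
[-223.50983709   -2.34194291  160.37972702]
```

Run:
```python
from h import *
T=fr(LO,AL); out=[]
for n in ('scene','top'):
    c=cam(n); im=np.mean([imaging.capture(n)[0].astype(np.float32) for _ in range(8)],0); np.save(n+'avg',im)
    xs=np.arange(-10,160,.5); ys=np.arange(24,-24.1,-.5)
    g=np.array([[(x,y,31) for x in xs] for y in ys]).reshape(-1,3)
    w=g@T[:3,:3].T+T[:3,3]; uv=proj(c,w).astype(np.float32).reshape(len(ys),len(xs),2)
    r=cv2.remap(im,uv[...,0],uv[...,1],cv2.INTER_CUBIC); 
    lo,hi=np.percentile(r,[2,98]); r=np.clip((r-lo)/(hi-lo)*255,0,255).astype(np.uint8)
    r=cv2.resize(r,None,fx=2.3,fy=2.3)
    for x in range(0,160,20): cv2.line(r,(int((x+10)*4.6),0),(int((x+10)*4.6),8),(255,0,0),1)
    out.append(r)
    gm=im.mean(2)
    for y in (-8,0,8):
        q=proj(c,[(T@[x,y,31,1])[:3] for x in range(0,80,3)]).astype(np.float32)
        print(n,y,cv2.remap(gm,q[:,0].reshape(1,-1),q[:,1].reshape(1,-1),1).round().astype(int).tolist())
save('rect.png',np.vstack(out))
```

```text
scene -8 [[46, 46, 48, 61, 73, 76, 76, 76, 76, 74, 73, 74, 76, 75, 74, 75, 75, 74, 74, 75, 76, 76, 76, 76, 82, 93, 98]]
scene 0 [[44, 42, 44, 62, 75, 78, 77, 77, 77, 78, 75, 76, 78, 77, 77, 79, 78, 75, 77, 78, 78, 78, 78, 79, 86, 95, 100]]
scene 8 [[43, 44, 51, 77, 91, 92, 90, 92, 95, 94, 91, 90, 92, 93, 94, 93, 91, 91, 93, 93, 93, 91, 91, 92, 93, 92, 91]]
top -8 [[164, 168, 171, 175, 179, 181, 181, 178, 174, 172, 169, 167, 168, 169, 171, 174, 177, 180, 181, 179, 176, 172, 170, 167, 168, 170, 173]]
top 0 [[109, 113, 118, 123, 125, 126, 126, 125, 127, 128, 128, 127, 127, 127, 127, 127, 126, 124, 122, 123, 125, 127, 127, 127, 130, 139, 143]]
top 8 [[92, 98, 107, 113, 116, 116, 116, 116, 116, 116, 116, 116, 116, 116, 115, 115, 115, 115, 115, 116, 116, 116, 117, 118, 121, 129, 133]]
```

View pics/rect.png

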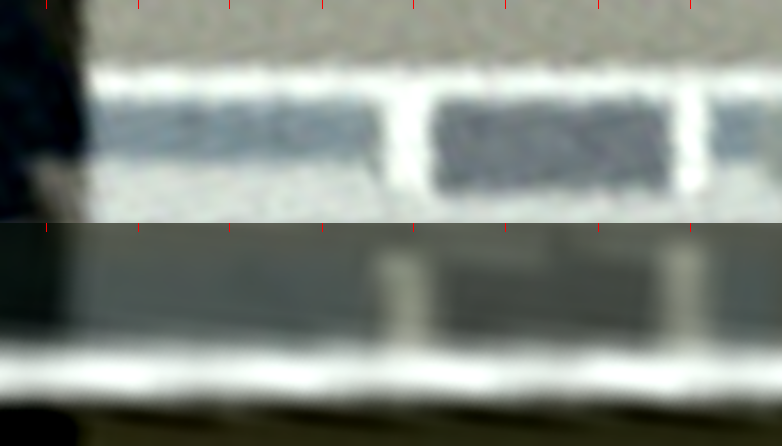

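```bash
cat >> h.py <<'E'
def tip(tx,tz,ty=0.5,lean=40.):
    T=fr(LO,AL); return (T@[tx-181.5,ty,tz+56.3,1])[:3],toolR(AL,lean)
def where():
    s=manip.sense(); q=np.linalg.inv(fr(LO,AL))@[*s['position'],1]; F=np.linalg.inv(fr(LO,AL))[:3,:3]@s['ft_force']
    print('t',round(s['time'],2),'tip',np.round([q[0]+181.5,q[1],q[2]-56.3],2),'F loader',F.round(2),'tq',s['ft_torque'].round(2),'gap',round(s['finger_gap'],1)); return s
E
python3 - <<'E'
from h import *
where()
for a in ((-41,40),(-41,23.5),(5,23.5),(15,23.5)): print(a,delta(*tip(*a)))
E
```

```text
t 7.4 tip [-41.73  -1.82 103.48] F loader [ 0.03 -0.03 -1.59] tq [ 0.53 -0.02 -0.04] gap 13.9
(-41, 40) (array([40.3,  2.3, 49.1]), array([-0.3,  0. , -0.4]))
(-41, 23.5) (array([50.9,  2.3, 61.7]), array([-0.3,  0. , -0.4]))
(5, 23.5) (array([15.6,  2.7, 91.3]), array([-0.3,  0. , -0.4]))
(15, 23.5) (array([ 8. ,  2.8, 97.7]), array([-0.3,  0. , -0.4]))
```

>>> drive_tool(
  steps=[
    [[20, 1, 25, 0, 0, 0, 8], [40, 2.3, 49, -0.3, 0, -0.4, 8], [46, 2.3, 56, -0.3, 0, -0.4, 8], [51, 2.3, 61.7, -0.3, 0, -0.4, 8], [51, 2.3, 61.7, -0.3, 0, -0.4, 8], [40, 2.4, 71, -0.3, 0, -0.4, 8], [28, 2.5, 81, -0.3, 0, -0.4, 8], [15.6, 2.7, 91.3, -0.3, 0, -0.4, 8], [15.6, 2.7, 91.3, -0.3, 0, -0.4, 8], [15.6, 2.7, 91.3, -0.3, 0, -0.4, 8], [15.6, 2.7, 91.3, -0.3, 0, -0.4, 8]],
  ],
)

```text
time: 8.78
position: [605.2, 170.8, 79.8]
tcp_rot: [0.621, 0.705, -0.226, 0.257]
ft_force: [0.3, 0.4, -0.9]
finger_gap: 13.9
```

Run:
```python
from h import *
where()
imaging.capture('scene'); where()
p,d=imaging.capture('scene'); s=where(); print(s['q'].round(2))
for a in ((5,23.5),(15,23.5),(25,23.5)): print(a,delta(*tip(*a)))
T=fr(LO,AL);c=cam('scene'); q=p.copy()
for x in (0,5,20,165):
    uv=proj(c,(T@[x,0,23.5 if x==5 else 20,1])[:3])[0]
cr=q[180:290,120:270]; save('in1.png',cr,5)
```

```text
t 8.78 tip [ 4.55  0.56 23.52] F loader [-0.4   0.38 -0.94] tq [ 0.56 -0.01  0.01] gap 13.9
t 8.82 tip [ 4.52  0.53 23.48] F loader [-0.13  0.32  0.23] tq [ 0.5   0.02 -0.01] gap 13.5
t 8.88 tip [ 4.52  0.5  23.44] F loader [-0.06  0.38 -1.62] tq [ 0.59 -0.03  0.01] gap 13.9
[ 0.44  0.87  1.28 -0.68  1.32  0.6 ]
(5, 23.5) (array([-0.4, -0. ,  0.3]), array([ 0. , -0. ,  0.1]))
(15, 23.5) (array([-8.1, -0. ,  6.7]), array([ 0. , -0. ,  0.1]))
(25, 23.5) (array([-15.7,  -0. ,  13.1]), array([ 0. , -0. ,  0.1]))
```

View pics/in1.png

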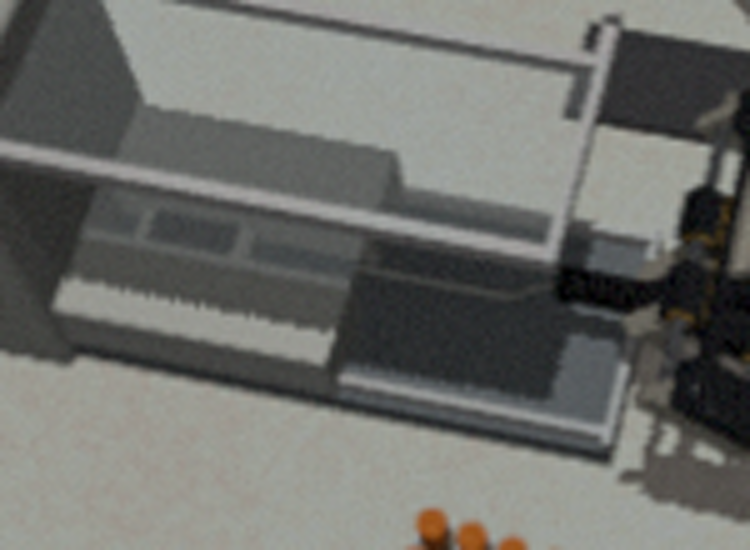

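The view shows the rod entering the slot mouth at about (345,270), under the shield and clear of its front edge at (580,150). Next I'll push gently at tab height until the hook meets the tab's bar.

>>> drive_tool(
  steps=[
    [[-4, 0, 3.3, 0, 0, 0, 8], [-8, 0, 6.6, 0, 0, 0, 8], [-12, 0, 10, 0, 0, 0, 8], [-15, 0, 12.6, 0, 0, 0, 8], [-15, 0, 12.6, 0, 0, 0, 8], [-15, 0, 12.6, 0, 0, 0, 8]],
  ],
)

```text
time: 9.62
position: [607.7, 150.9, 79.8]
tcp_rot: [0.621, 0.705, -0.226, 0.257]
ft_force: [-0.4, 0.2, -0.6]
finger_gap: 13.8
```

```bash
cat > ft.py <<'E'
from h import *
F=np.linalg.inv(fr(LO,AL))[:3,:3]; a=[]
for i in range(5):
    imaging.capture('wrist'); a.append(F@manip.sense()['ft_force'])
print('F',np.mean(a,0).round(2),np.std(a,0).round(2)); where()
E
python3 ft.py
```

```text
F [-0.44  0.1  -1.02] [0.15 0.3  0.51]
t 9.88 tip [24.48  0.51 23.49] F loader [-0.5  -0.46 -1.24] tq [ 0.55 -0.06 -0.03] gap 13.9
```

>>> drive_tool(
  steps=[
    [[-2, 0, 1.7, 0, 0, 0, 8], [-4, 0, 3.3, 0, 0, 0, 8], [-6, 0, 5, 0, 0, 0, 8], [-6, 0, 5, 0, 0, 0, 8]],
  ],
)

```text
time: 10.38
position: [608.7, 142.9, 79.9]
tcp_rot: [0.621, 0.705, -0.226, 0.256]
ft_force: [0.0, 0.0, -0.4]
finger_gap: 13.8
```

```bash
python3 ft.py
```

```text
F [ 0.72  0.28 -1.  ] [0.49 0.77 0.4 ]
t 10.62 tip [32.46  0.49 23.53] F loader [ 0.58  0.3  -1.07] tq [ 0.55 -0.   -0.03] gap 14.1
```

>>> drive_tool(
  steps=[
    [[-1.2, 0, 1, 0, 0, 0, 8], [-2.4, 0, 2, 0, 0, 0, 8], [-3.8, 0, 3.2, 0, 0, 0, 8], [-3.8, 0, 3.2, 0, 0, 0, 8]],
  ],
)

```text
time: 11.12
position: [609.3, 138.0, 79.9]
tcp_rot: [0.621, 0.705, -0.226, 0.257]
ft_force: [-0.7, 0.3, -1.3]
finger_gap: 14.1
```

```bash
python3 ft.py
```

```text
F [-0.12  0.31 -1.12] [0.12 0.55 0.65]
t 11.38 tip [37.5   0.47 23.52] F loader [ 0.04 -0.4  -1.64] tq [ 0.57 -0.02 -0.01] gap 14.0
```

>>> drive_tool(
  steps=[
    [[-0.8, 0, 0.7, 0, 0, 0, 8], [-1.6, 0, 1.4, 0, 0, 0, 8], [-2.4, 0, 2, 0, 0, 0, 8], [-2.4, 0, 2, 0, 0, 0, 8]],
  ],
)

```text
time: 11.88
position: [609.7, 135.0, 79.8]
tcp_rot: [0.621, 0.705, -0.226, 0.257]
ft_force: [-0.6, 1.1, -1.1]
finger_gap: 13.7
```

```bash
python3 ft.py
```

```text
F [-0.4  -0.58 -0.96] [0.3  0.5  0.47]
t 12.12 tip [40.59  0.51 23.53] F loader [-0.62 -1.15 -0.74] tq [ 0.58 -0.02  0.02] gap 13.6
```

```bash
sed -i 's/a.append(.*/s=manip.sense(); a.append(np.r_[F@s["ft_force"],10*F@s["ft_torque"]])/; s/range(5)/range(8)/' ft.py; python3 ft.py
```

```text
F [-0.34  0.19 -0.73  1.03  5.83 -0.15] [0.62 0.7  0.57 0.27 0.19 0.25]
t 12.53 tip [40.56  0.51 23.56] F loader [ 0.68 -0.49 -0.34] tq [0.6  0.03 0.02] gap 13.8
```

>>> drive_tool(
  steps=[
    [[-0.8, 0, 0.7, 0, 0, 0, 8], [-1.6, 0, 1.3, 0, 0, 0, 8], [-2.3, 0, 1.9, 0, 0, 0, 8]],
  ],
)

```text
time: 12.9
position: [610.1, 132.2, 79.9]
tcp_rot: [0.621, 0.705, -0.226, 0.257]
ft_force: [-0.4, 2.1, 0.2]
finger_gap: 13.5
```

```bash
python3 ft.py
```

```text
F [-1.27  0.04 -0.47  0.89  6.85  0.  ] [0.36 0.27 0.71 0.33 0.38 0.13]
t 13.3 tip [43.48  0.52 23.56] F loader [-1.27 -0.25 -0.71] tq [0.68 0.   0.01] gap 13.8
```

>>> drive_tool(
  steps=[
    [[-0.8, 0, 0.7, 0, 0, 0, 8], [-1.5, 0, 1.3, 0, 0, 0, 8], [-1.5, 0, 1.3, 0, 0, 0, 8]],
  ],
)

```text
time: 13.68
position: [610.3, 130.1, 79.9]
tcp_rot: [0.621, 0.705, -0.226, 0.257]
ft_force: [-0.5, 1.4, -0.7]
finger_gap: 13.9
```

```bash
python3 ft.py
```

```text
F [-1.2   0.03 -0.94  1.01  6.78  0.23] [0.28 0.7  0.5  0.28 0.36 0.35]
t 14.07 tip [45.52  0.53 23.56] F loader [-1.32 -0.57 -1.2 ] tq [ 0.69 -0.02  0.06] gap 13.9
```

Contact at tip x ≈ 42–43: −1.2 N along the slot, and the torque agrees. So the hook rests against the tab's outer bar. I'll lift over the bar (6 mm) to the middle of the opening, 16 mm further on.

>>> drive_tool(
  steps=[
    [[0.8, 0, -0.6, 0, 0, 0, 8], [-2.9, 0, -5, 0, 0, 0, 8], [-6.6, 0, -9.4, 0, 0, 0, 8], [-6.6, 0, -9.4, 0, 0, 0, 8], [-10.6, 0, -6, 0, 0, 0, 8], [-15, 0, -2.4, 0, 0, 0, 8], [-19.7, 0, 1.5, 0, 0, 0, 8], [-19.7, 0, 1.5, 0, 0, 0, 8], [-19.7, 0, 1.5, 0, 0, 0, 8]],
  ],
)

```text
time: 15.2
position: [612.3, 114.2, 91.3]
tcp_rot: [0.621, 0.705, -0.226, 0.256]
ft_force: [0.3, -1.1, -0.0]
finger_gap: 14.0
```

```bash
python3 ft.py
```

```text
F [ 0.1  -0.16 -0.71  1.16  5.25 -0.13] [0.45 0.72 0.47 0.33 0.3  0.27]
t 15.6 tip [61.44  0.53 35.04] F loader [ 0.36 -0.34 -0.54] tq [ 0.55 -0.06 -0.  ] gap 14.0
```

>>> drive_tool(
  steps=[
    [[1.3, 0, 1.5, 0, 0, 0, 8], [2.6, 0, 3.1, 0, 0, 0, 8], [3, 0, 3.6, 0, 0, 0, 8]],
  ],
)

```text
time: 15.98
position: [612.2, 114.2, 86.4]
tcp_rot: [0.621, 0.705, -0.226, 0.256]
ft_force: [0.0, 0.4, -0.5]
finger_gap: 13.7
```

```bash
python3 ft.py
```

```text
F [-0.07  0.03 -0.88  1.06  5.36 -0.02] [0.41 0.53 0.6  0.24 0.19 0.3 ]
t 16.38 tip [61.55  0.57 30.45] F loader [ 0.08  0.29 -1.24] tq [ 0.54 -0.08  0.04] gap 13.7
```

>>> drive_tool(
  steps=[
    [[0.4, 0, 0.4, 0, 0, 0, 8], [0.6, 0, 0.8, 0, 0, 0, 8]],
  ],
)

```text
time: 16.62
position: [612.3, 114.2, 85.6]
tcp_rot: [0.621, 0.705, -0.226, 0.257]
ft_force: [-0.3, -0.6, -1.0]
finger_gap: 13.8
```

```bash
sed -i 's/range(8)/range(4)/' ft.py; python3 ft.py
```

```text
F [ 0.21  0.43 -0.91  1.08  5.44  0.33] [0.31 0.45 0.62 0.33 0.21 0.27]
t 16.82 tip [61.63  0.52 29.36] F loader [ 0.17  0.32 -0.34] tq [ 0.52 -0.01  0.03] gap 13.6
```

>>> drive_tool(
  steps=[
    [[0.3, 0, 0.4, 0, 0, 0, 8], [0.6, 0, 0.8, 0, 0, 0, 8]],
  ],
)

```text
time: 17.08
position: [612.3, 114.1, 84.6]
tcp_rot: [0.621, 0.705, -0.226, 0.257]
ft_force: [-0.6, 0.5, -1.0]
finger_gap: 14.1
```

```bash
python3 ft.py
```

```text
F [ 0.08  0.38 -1.22  0.96  5.39 -0.04] [0.06 0.47 0.15 0.14 0.07 0.21]
t 17.27 tip [61.69  0.52 28.36] F loader [ 0.02 -0.32 -0.98] tq [ 0.54 -0.03 -0.01] gap 13.9
```

No contact 2.6 mm below the tab's top, so the hook is in the opening. Lowering on.

>>> drive_tool(
  steps=[
    [[0.6, 0, 0.8, 0, 0, 0, 8], [1.2, 0, 1.4, 0, 0, 0, 8]],
  ],
)

```text
time: 17.52
position: [612.3, 114.2, 82.8]
tcp_rot: [0.621, 0.705, -0.226, 0.257]
ft_force: [-0.2, -0.3, -1.0]
finger_gap: 14.2
```

```bash
python3 ft.py
```

```text
F [-0.04  0.43 -1.18  1.19  5.42  0.27] [0.44 0.26 0.59 0.27 0.32 0.12]
t 17.73 tip [61.68  0.51 26.49] F loader [ 0.19  0.31 -1.35] tq [ 0.55 -0.04  0.02] gap 13.9
```

>>> drive_tool(
  steps=[
    [[0.7, 0, 0.8, 0, 0, 0, 8], [1.6, 0, 1.9, 0, 0, 0, 8], [1.6, 0, 1.9, 0, 0, 0, 8]],
  ],
)

```text
time: 18.1
position: [612.2, 114.1, 80.1]
tcp_rot: [0.621, 0.705, -0.226, 0.256]
ft_force: [-0.4, 0.6, -1.4]
finger_gap: 13.8
```

```bash
python3 ft.py
```

```text
F [-0.13  0.33 -1.07  1.19  5.57 -0.21] [0.35 0.16 0.29 0.2  0.26 0.33]
t 18.3 tip [61.66  0.53 24.06] F loader [-0.47  0.35 -1.44] tq [ 0.57 -0.05 -0.04] gap 13.8
```

>>> drive_tool(
  steps=[
    [[1.5, 0, -1.3, 0, 0, 0, 8], [3.8, 0, -3.2, 0, 0, 0, 8], [6.9, 0, -5.8, 0, 0, 0, 8], [10.7, 0, -9, 0, 0, 0, 8], [15.3, 0, -12.9, 0, 0, 0, 8], [19.9, 0, -16.7, 0, 0, 0, 8], [24.5, 0, -20.6, 0, 0, 0, 8], [29.1, 0, -24.4, 0, 0, 0, 8], [33.7, 0, -28.3, 0, 0, 0, 8], [38.3, 0, -32.2, 0, 0, 0, 8], [42.9, 0, -36, 0, 0, 0, 8], [47.5, 0, -39.9, 0, 0, 0, 8]],
  ],
)

```text
time: 19.8
position: [604.4, 176.1, 80.4]
tcp_rot: [0.621, 0.705, -0.226, 0.257]
ft_force: [0.3, -2.1, -1.0]
finger_gap: 13.2
```

```bash
python3 ft.py
python3 - <<'E'
from h import *
print(manip.sense()['q'].round(2))
p,d=imaging.capture('scene'); save('out1.png',p[180:290,120:270],5)
E
```

```text
F [-0.26 -0.25 -0.91  0.9   5.12 -0.14] [0.27 0.54 0.26 0.44 0.57 0.35]
t 20.0 tip [-0.73  0.55 24.07] F loader [-0.69  0.19 -1.08] tq [ 0.57 -0.01 -0.03] gap 13.8
[ 0.45  0.87  1.27 -0.68  1.32  0.6 ]
```

View pics/out1.png

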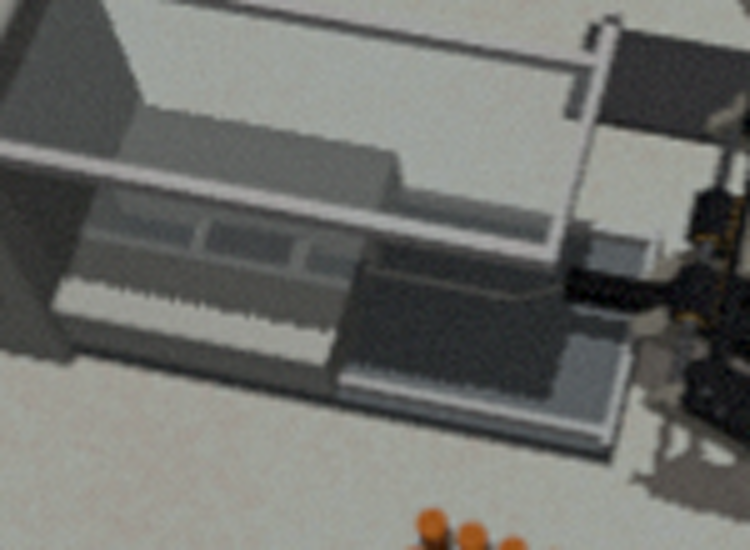

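The cartridge's near rim has moved from (240,243) to (300,252), so it follows the hook. Pulling on.

>>> drive_tool(
  steps=[
    [[2.3, 0, -1.9, 0, 0, 0, 8], [5.4, 0, -4.5, 0, 0, 0, 8], [10, 0, -8.4, 0, 0, 0, 8], [14.6, 0, -12.3, 0, 0, 0, 8], [19.2, 0, -16.1, 0, 0, 0, 8], [23.8, 0, -20, 0, 0, 0, 8], [28.4, 0, -23.8, 0, 0, 0, 8], [33, 0, -27.7, 0, 0, 0, 8], [37.6, 0, -31.6, 0, 0, 0, 8], [42.2, 0, -35.4, 0, 0, 0, 8], [46.8, 0, -39.3, 0, 0, 0, 8], [50.5, 0, -42.4, 0, 0, 0, 8]],
  ],
)

```text
time: 21.55
position: [596.1, 241.6, 80.4]
tcp_rot: [0.621, 0.705, -0.226, 0.257]
ft_force: [-0.1, -1.7, -0.2]
finger_gap: 14.0
```

>>> drive_tool(
  steps=[
    [[2.3, 0, -1.9, 0, 0, 0, 8], [6.9, 0, -5.8, 0, 0, 0, 8], [11.5, 0, -9.6, 0, 0, 0, 8], [16.1, 0, -13.5, 0, 0, 0, 8], [20.7, 0, -17.4, 0, 0, 0, 8], [25.3, 0, -21.2, 0, 0, 0, 8], [29.9, 0, -25.1, 0, 0, 0, 8], [34.5, 0, -28.9, 0, 0, 0, 8], [39.1, 0, -32.8, 0, 0, 0, 8], [43.7, 0, -36.7, 0, 0, 0, 8], [47.5, 0, -39.9, 0, 0, 0, 8], [49.5, 0, -41.5, 0, 0, 0, 8]],
  ],
)

```text
time: 23.05
position: [588.0, 305.5, 80.3]
tcp_rot: [0.621, 0.705, -0.226, 0.257]
ft_force: [0.7, -0.8, -1.1]
finger_gap: 13.5
```

```bash
python3 ft.py
python3 - <<'E'
from h import *
print(manip.sense()['q'].round(2))
p,d=imaging.capture('scene'); np.savez('s3',p=p,d=d); save('out2.png',p[180:290,120:270],5)
c=cam('scene');T=fr(LO,AL)
print('mouth px',((proj(c,[(T@[0,y,20,1])[:3] for y in (-17,17)])-[120,180])*5).round())
P=cloud(c,d);Ti=np.linalg.inv(T);Q=P@Ti[:3,:3].T+Ti[:3,3]
m=(abs(Q[...,2]-51)<4)&(Q[...,0]<0)&(Q[...,0]>-150)&(abs(Q[...,1])<40)
print(m.sum(),np.percentile(Q[m],[3,50,97],axis=0).round(1).tolist())
E
```

```text
F [ 0.38 -0.04 -1.06  1.08  5.06 -0.05] [0.51 0.5  0.74 0.15 0.06 0.15]
t 23.25 tip [-131.09    0.45   24.08] F loader [ 0.19  0.16 -1.99] tq [ 0.51 -0.02 -0.01] gap 14.0
[ 0.61  0.98  1.03 -0.6   1.52  0.64]
mouth px [[376. 260.]
 [359. 311.]]
96 [[-144.5, -8.2, 47.1], [-67.2, 2.2, 48.8], [-2.2, 28.2, 52.8]]
```

View pics/out2.png

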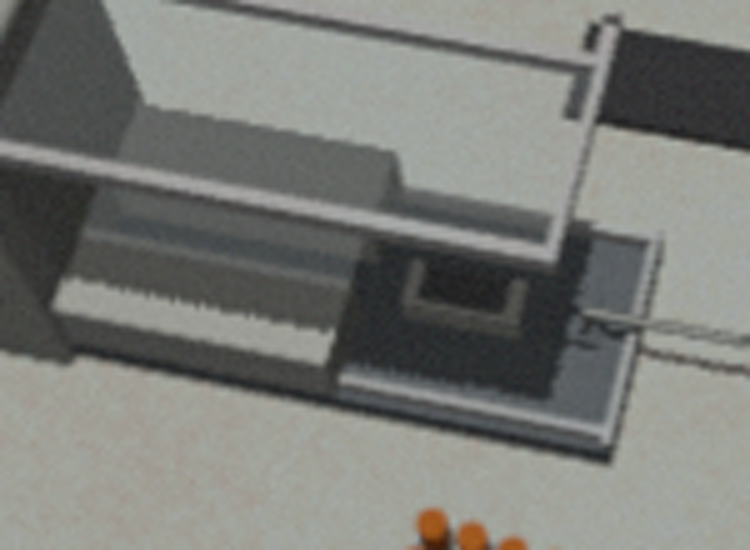

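The cartridge stands level on the deck (465,300), its far rim at (412,290) well clear of the mouth (~368,285). Next: ease the hook forward 4 mm, lift straight out of the opening, and measure how the handle sits in the grip.

>>> drive_tool(
  steps=[
    [[-1.5, 0, 1.3, 0, 0, 0, 8], [-3.1, 0, 2.6, 0, 0, 0, 8], [-3.1, 0, 2.6, 0, 0, 0, 8], [-5.7, 0, -0.5, 0, 0, 0, 8], [-9.5, 0, -5.1, 0, 0, 0, 8], [-16, 0, -12.7, 0, 0, 0, 8], [-28.8, 0, -28, 0, 0, 0, 8], [-44.9, 0, -47.2, 0, 0, 0, 8], [-61, 0, -66.3, 0, 0, 0, 8], [-61, 0, -66.3, 0, 0, 0, 8], [-61, 0, -66.3, 0, 0, 0, 8]],
  ],
)

```text
time: 24.68
position: [588.3, 301.1, 170.2]
tcp_rot: [0.621, 0.705, -0.226, 0.256]
ft_force: [0.1, -0.2, -1.5]
finger_gap: 13.7
```

```bash
python3 ft.py
python3 - <<'E'
from h import *
K,D,T=c=cam('wrist');p,d=imaging.capture('wrist'); P=cloud(c,d)
s=manip.sense(); Rw=toolR(AL,40.)
Ti=np.linalg.inv(fr(LO,AL)); Q=P@Ti[:3,:3].T+Ti[:3,3]-(Ti@[*s['position'],1])[:3]
for r in range(222,260,6): print(r,Q[r,256].round(1).tolist())
p2,d2=imaging.capture('scene');C=cam('scene');Q=cloud(C,d2)@Ti[:3,:3].T+Ti[:3,3]
m=(abs(Q[...,2]-51)<6)&(Q[...,0]<-5)&(Q[...,0]>-130)&(abs(Q[...,1])<30)&(d2>0)
print('cart',m.sum(),np.percentile(Q[m],[3,50,97],axis=0).round(1).tolist())
print(delta([415.3,186.7,165],toolR(AP,40.)))
E
```

```text
F [-0.3   0.43 -1.15  0.91  5.52  0.03] [0.24 0.28 0.27 0.25 0.39 0.15]
t 24.88 tip [-1.2664e+02  1.0000e-01  1.1292e+02] F loader [-0.36  0.73 -1.22] tq [ 0.53 -0.07 -0.01] gap 14.0
222 [-26.6, -1.0, -12.0]
228 [-27.0, -1.0, -8.9]
234 [-28.5, -1.0, -5.3]
240 [-28.7, -1.0, -2.5]
246 [-28.1, -1.0, -0.0]
252 [-27.2, -1.0, 2.3]
258 [-27.1, -1.0, 4.9]
cart 121 [[-86.4, -9.7, 45.1], [-61.4, 2.5, 47.8], [-35.7, 12.3, 51.9]]
(array([ -67. , -186.1,   62.6]), array([0.2, 0. , 0.4]))
```

>>> drive_tool(
  steps=[
    [[-15, -42, 14, 0, 0, 0, 8], [-32, -90, 30, 0, 0, 0, 8], [-50, -140, 47, 0.2, 0, 0.4, 8], [-67, -186, 62.6, 0.2, 0, 0.4, 8], [-67, -186, 62.6, 0.2, 0, 0.4, 8], [-67, -186, 62.6, 0.2, 0, 0.4, 8], [-67, -186, 62.6, 0.2, 0, 0.4, 8]],
  ],
)

```text
time: 25.85
position: [416.9, 187.6, 165.6]
tcp_rot: [0.624, 0.702, -0.226, 0.256]
ft_force: [1.0, -0.3, -0.4]
finger_gap: 14.1
```

Run:
```python
from h import *
where();print(delta([415.3,186.7,83],toolR(AP,40.)),delta([415.3,186.7,75.5],toolR(AP,40.)))
```

```text
t 25.85 tip [ -35.72 -184.16  109.29] F loader [ 0.43  0.95 -0.38] tq [ 0.56 -0.08  0.02] gap 14.1
(array([52.5, -1.9, 63.8]), array([ 0.1, -0. , -0.1])) (array([57.3, -1.9, 69.5]), array([ 0.1, -0. , -0.1]))
```

>>> drive_tool(
  steps=[
    [[13, -1.9, 16, 0.1, 0, -0.1, 8], [26, -1.9, 32, 0.1, 0, -0.1, 8], [39, -1.9, 47, 0.1, 0, -0.1, 8], [49, -1.9, 59.5, 0.1, 0, -0.1, 8], [52.5, -1.9, 63.8, 0.1, 0, -0.1, 8], [52.5, -1.9, 63.8, 0.1, 0, -0.1, 8], [52.5, -1.9, 63.8, 0.1, 0, -0.1, 8]],
  ],
)

```text
time: 26.72
position: [414.3, 186.1, 83.4]
tcp_rot: [0.624, 0.703, -0.227, 0.256]
ft_force: [-0.7, 0.3, -0.4]
finger_gap: 14.0
```

```bash
python3 ft.py
python3 - <<'E'
from h import *
print(delta([415.3,186.7,75.4],toolR(AP,40.)))
E
```

```text
F [-0.2   0.6  -0.73  1.09  5.4   0.06] [0.57 0.68 0.26 0.33 0.11 0.29]
t 26.93 tip [ -34.44 -187.11   27.06] F loader [ 0.69 -0.09 -0.89] tq [ 0.55  0.01 -0.  ] gap 14.0
(array([5.5, 1.3, 5.7]), array([-0., -0.,  0.]))
```

>>> drive_tool(
  steps=[
    [[2, 1.3, 2, 0, 0, 0, 8], [4, 1.3, 4, 0, 0, 0, 8], [5.5, 1.3, 5.7, 0, 0, 0, 8], [5.5, 1.3, 5.7, 0, 0, 0, 8], [5.5, 1.3, 5.7, 0, 0, 0, 8]],
  ],
)

```text
time: 27.55
position: [415.1, 186.5, 75.3]
tcp_rot: [0.624, 0.703, -0.228, 0.256]
ft_force: [-1.2, 0.6, 3.8]
finger_gap: 13.6
```

```bash
python3 ft.py
python3 - <<'E'
from h import *
print(delta([415.3,186.7,75.3],toolR(AP,40.)))
E
```

```text
F [-0.77 -1.04  4.05 -0.63  0.76 -1.22] [0.59 0.53 0.55 0.34 0.46 0.17]
t 27.75 tip [ -34.82 -186.01   18.94] F loader [ 0.04 -1.61  4.79] tq [ 0.01  0.07 -0.11] gap 13.4
(array([ 0.1,  0.2, -0.2]), array([-0.,  0.,  0.]))
```

The pick rests on the posts (about 5 N support). Releasing and backing off along the tool axis.

>>> drive_tool(
  steps=[
    [[0, 0, 0, 0, 0, 0, 20], [0, 0, 0, 0, 0, 0, 40], [0, 0, 0, 0, 0, 0, 70], [0, 0, 0, 0, 0, 0, 91.8], [0, 0, 0, 0, 0, 0, 91.8], [0, 0, 0, 0, 0, 0, 91.8], [0, 0, -20, 0, 0, 0, 91.8], [0, 0, -60, 0, 0, 0, 91.8], [0, 0, -110, 0, 0, 0, 91.8], [0, 0, -150, 0, 0, 0, 91.8], [0, 0, -150, 0, 0, 0, 91.8], [0, 0, -150, 0, 0, 0, 91.8]],
  ],
)

```text
time: 29.25
position: [403.4, 281.6, 189.1]
tcp_rot: [0.623, 0.703, -0.228, 0.255]
ft_force: [-0.4, -0.1, -0.2]
finger_gap: 92.3
```

```bash
python3 ft.py
python3 - <<'E'
from h import *
c=cam('wrist');p,d=imaging.capture('wrist'); q=p.copy(); T=fr(STAND,AP)
P=cloud(c,d)@np.linalg.inv(T)[:3,:3].T+np.linalg.inv(T)[:3,3]
m=(p.max(2)<45)&(abs(P[...,2]-80)<4)&(abs(P[...,1])<20)&(abs(P[...,0])<70)
print('handle top in stand frame',m.sum(),np.percentile(P[m],[2,50,98],axis=0).round(1).tolist(), cv2.minAreaRect(P[m][:,:2].astype(np.float32)))
sc,ds=imaging.capture('scene'); w=q[60:260,130:430]
a=cv2.resize(w,(450,300)); b=cv2.resize(sc[170:290,120:300],(450,300)); save('fin.png',np.vstack([a,b]))
E
```

```text
F [ 0.44  0.28 -0.34  1.07  3.76  0.02] [0.5  0.34 0.38 0.21 0.18 0.38]
t 29.45 tip [-130.37 -185.51  132.76] F loader [0.93 0.38 0.25] tq [ 0.38 -0.09  0.05] gap 91.3
handle top in stand frame 564 [[-44.6, -7.1, 76.9], [-16.7, -1.7, 80.7], [38.7, 3.9, 81.5]] ((-1.8260459899902344, -0.8284940719604492), (86.90283203125, 12.349141120910645), 1.1876161098480225)
```

View pics/fin.png

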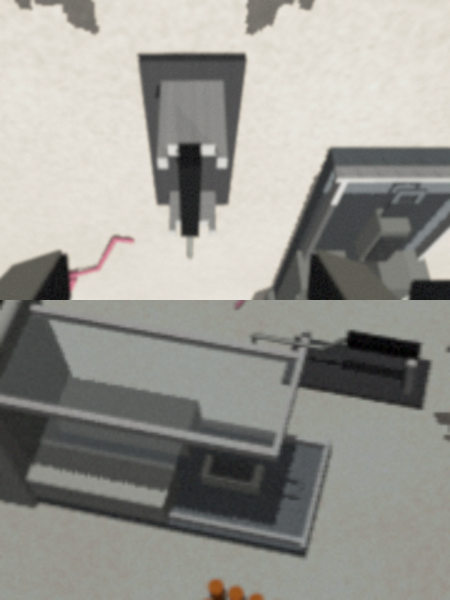

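The last picture shows the pick back in both notches (190,190 in the wrist part; 335,345 in the scene part). The cartridge lies flat on the deck with its tab out (235,470), the rack has not moved, and the robot is clear.

```bash
python3 -c "
from h import *
print(manip.job_done())"
```

```text
the job is handed in; nothing more can be done
None
```

The cartridge is out of the slot and lying flat on the open deck. The pick is back in its stand, and I handed the job in at about 29.5 s of the 54 s allowed.

- **Pull:** I took the smaller black pick with the gripper leaned back 40°. At tab height I felt for the tab's outer bar and got about 1.2 N of contact. I then lifted over the bar, lowered into the opening with no measurable downward force, and dragged the cartridge out level.
- **Cartridge:** Its rims show from about 35 to 86 mm in front of the mouth. Depth on its top read 45–52 mm, which fits the expected 51 mm.
- **Pick:** The handle top reads 81 mm high in the stand, as at the start. It sits within about 2 mm and 1° of where it was, in both notches, and the gripper is open and clear.
- **Forces:** The largest I read was about 5 N, when the pick was set down. It included about 1 N of side load, so the pick probably touched a notch cheek lightly.
- **Disagreement:** Contact with the tab came 1–2 mm deeper than the camera estimate of the cartridge would give. The cartridge may have been nudged 1–2 mm deeper by the touch before the pull.
- **Not measured:** I looked at the rack in the last picture and it had not moved. I did not check the bottle or the tip box at the end, but no move came near them.

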